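# Uncap the gas cylinder beside the demo hob

## Task

Take the screw cap off the gas cylinder that stands beside the black hob, so that it can be connected to the hob: one of the two cylinders has a left-hand thread and nobody knows which, so try gently both ways, find the way it loosens, turn it free and lift it off. Finish while still holding that cap in the gripper, still, at least 6 cm above where it was seated, touching nothing else; leave the other cylinder's cap, the oil bottle, the bowl and the spoon alone.

Things in the scene. Friction and masses are not known exactly. Their poses are not given: they have to be found in the camera images.
- cyl_a: bare aluminium gas cylinder, 90 mm diameter, in a round rubber foot (112 mm), fixed to the counter. Shoulder at 150 mm, neck top at 180 mm, top of the seated cap at 198 mm. Origin: centre of the underside, on the counter; z up. The two cylinders look the same; one stands left (y over 0.09), one right (y under -0.09), in either order.
- cyl_b: bare aluminium gas cylinder, 90 mm diameter, in a round rubber foot (112 mm), fixed to the counter. Shoulder at 150 mm, neck top at 180 mm, top of the seated cap at 198 mm. Origin: centre of the underside, on the counter; z up. The two cylinders look the same; one stands left (y over 0.09), one right (y under -0.09), in either order.
- cap_a: plain steel screw cap, round, 46 mm diameter, 46 mm tall, about 0.14 kg (varies), hollow below, solid and smooth in its upper 18 mm; seated on cylinder a at the start, its origin 152 mm over the counter. Origin: centre of its open underside; z up along its axis. For its thread see neck_a and neck_b.
- cap_b: plain steel screw cap, round, 46 mm diameter, 46 mm tall, about 0.14 kg (varies), hollow below, solid and smooth in its upper 18 mm; seated on cylinder b at the start, its origin 152 mm over the counter. Origin: centre of its open underside; z up along its axis. For its thread see neck_a and neck_b.
- neck_a (a point): centre of the neck's top on cylinder a, 180 mm over the counter, hidden in the cap. Necks have a coarse quarter-turn thread: two flanges (36 mm across) that hold two lugs inside the cap. The two necks are of opposite hand; which is which is not known. The cap turns almost freely; until freed it lifts only 2 mm.
- neck_b (a point): the same point on cylinder b. On either neck: turned the tightening way the cap meets a hard stop within 15 degrees (0.26 rad); turned the loosening way, 70 degrees (1.22 rad) always frees it and a second stop comes at 80 to 100 degrees (1.4 to 1.75 rad). Freed, it lifts straight up, off the flanges after 16 mm, off the neck after 28 mm.
- hob: black portable hob, 300 mm (x) by 260 mm (y), 68 mm high, fixed, with a dark steel pan on it (rim 108 mm over the counter, handle up to 130 mm). Origin: centre of its underside, on the counter. It stands far left or far right; the cylinder beside it (centres under 420 mm apart) is to be uncapped, the other is over 470 mm from it.
- tray: open steel serving tray, 325 mm (x) by 265 mm (y) by 65 mm high, fixed, on the side opposite to the hob. Origin: centre of its underside.
- oil: green glass oil bottle, 60 mm diameter, 200 mm tall, loose, standing beyond the cylinders; leave alone. Origin: centre of its underside.
- bowl: white ceramic bowl, 110 mm wide, 50 mm tall, loose, beyond the cylinders; leave alone. Origin: centre of its underside.
- spoon: steel spoon, 200 mm long, lying on the counter between the two cylinders, roughly along x; leave alone. Origin: on its underside.
Things that resemble listed ones, but are neither listed nor needed, are in the scene too. What is shaped like the cap_b but brown or green is not meant.

How it is judged:
By the outcome, as a careful person would: the job done as asked, in the order asked, and still so for the second after the job is handed in, while the arm keeps its last pose, push and grip.
It also fails if it takes over 42 s, if anything falls off the work surface, if the arm or the gripper's body presses on something with over 40 N, if the wrist force passes 120 N, or if a joint passes its speed limit or range.

## Robot

A 6-joint arm with a two-finger parallel gripper is mounted at the origin on the work surface. World frame = base frame: x ahead of the robot, y to its left, z up, the work surface at z = 0. Lengths are in m, angles in rad, forces in N, time in s.
With the tool pointing down it reaches from about 0.275 to 0.825 m from the base axis. Payload 4.9 kg.
Tool frame: the origin (TCP) lies midway between the tips of the shut fingers; the grasp point (between the pads) lies 19 mm behind it (bot.grip_depth is the distance from the TCP to the grasp point, in m); y points along the fingers, x is the direction in which the jaws open and shut, and the axes are right-handed (so a half turn about y gives the same grasp; the last joint's range is limited). The gripper opens to 85 mm and grips with 20 to 120 N. Pads are 22 mm wide; open, the fingers measure 114 mm over their backs; the gripper's body (76 mm by 85 mm) begins 54 mm behind the grasp point. The pads swing forward as they close: fully open they stand 13 mm farther back than shut.
Start: joints at [-1.347, 0.326, -0.193, 1.052, 0, 1.437], TCP at [0.193, -0.515, 0.231] pointing down, gripper open.
Joint ranges: [-2.65, 2.65], [-0.97, 1.79], [-1.3, 1.35], [-1.93, 2.1], [-1.47, 1.37], [-3.14, 3.14]. Speed limits (rad/s): [2.57, 2.57, 3.14, 3.14, 3.14, 3.14].

## Interface

Orientations are given as a unit quaternion [w, x, y, z].
In Python, from cell import bot gives the robot as it stands. Calls block until the motion is done:
- bot.move_pose(position, orientation): joint-space move of the TCP to a pose.
- bot.move_linear(position, speed=0.15, rotation=None, until_force=None): straight line of the TCP; rotation=None keeps the orientation; speed is the mean speed in m/s. With until_force (N) it stops when the force on the tool has changed by that much, and returns True; else False.
- bot.goto_joints(angles): joint-space move.
- bot.set_gripper(opening, grasp_force=None): opening from 0.0 (shut) to 1.0 (fully open); grasp_force is the grip in N (None keeps the last); returns when the fingers have stopped.
- bot.wait(seconds).
- bot.solve_ik(position, orientation): joint angles nearest the present ones, or None.
- bot.camera(name): name is "scene" or "top"; returns the picture (420x560x3 uint8, red, green, blue); there is no depth.
- bot.calibration(name): a dict with "mtx" (3x3 intrinsics, pixels), "k1" (the pictures are not rectified: a ray, as slopes to the right and down, at radius r is drawn at 1 + k1 r^2 times it, then the intrinsics apply), "extrinsics" (4x4, takes a point from world to camera coordinates). Camera axes: x right, y down, z forward; pixel columns grow to the right and rows downward; lengths in m; the calibration is good to about 2 mm. A picture is of the moment at which its call begins. calibration takes no time and is no camera call.
A pose or a line that the arm cannot do raises bot.PlanningError and nothing moves.
- bot.close_job(): hands the job in, once; it reports no verdict.
Trained networks look in the newest picture that a camera, given by its name, has taken for a name from the list of things; names that differ only in an ending like _2 or _b are one class to them, and where a whole thing is asked for, a point or a joint stands for the part that bears it (a point fixed in the world has none). Each returns a list of dicts, best first, with "confidence" (0 to 1); they miss things now and then, are a little off and sometimes report something else, mostly with a low value. They report only what shows in the picture. A call takes as long as a camera call. They do not tell look-alikes from the thing itself.
- bot.search_frame(camera, thing): "bbox" ([left, top, width, height] in pixels, round what is visible of it).
Readings, each from a call of its own:
- bot.read_clock(): time.
- bot.read_joint_positions(): joint angles.
- bot.read_joint_vel(): joint speeds.
- bot.read_joint_efforts(): joint torques, N m.
- bot.read_position(): TCP position.
- bot.read_tool_rot(): TCP orientation.
- bot.read_ft_force(): force on the tool from outside, world axes, zero at the start.
- bot.read_moment(): the same for the moment, N m.
- bot.read_gripper_width(): opening from 0.0 (shut) to 1.0 (fully open).
Only numpy, scipy, OpenCV 4.12 (cv2) and the standard library are available. Lean on these libraries where they do the work, as an engineer would, in place of code of your own. Each camera call takes 0.05 s, during which the arm holds its last target. There are 200 camera calls.

## Working session

There is one attempt and no reset: what is moved stays moved. The work goes in short steps, each a Python script; the robot and the scene stay as the last script left them, time stands still between calls to the robot, and variables do not carry over. Pictures are saved under pics/ and viewed, about 8 in all and at most 12, crops included, and the job is handed in when it is done.

```bash
mkdir -p pics; ls; python3 - <<'E'
from cell import bot
import cv2, numpy as np
for c in("scene","top"):
    im=bot.camera(c); cv2.imwrite(f"pics/{c}0.png",im[:,:,::-1])
    for t in("cap_a","cyl_a","hob","tray"):
        print(c,t,[(np.round(d["bbox"]).tolist(),round(d["confidence"],2)) for d in bot.search_frame(c,t)])
    k=bot.calibration(c); print(np.round(k["extrinsics"],3).tolist(),k["mtx"].tolist(),k["k1"])
print(bot.read_tool_rot(),bot.read_clock(),bot.grip_depth)
E
```

```text
pics
scene cap_a [([194.0, 237.0, 16.0, 26.0], 0.78), ([238.0, 198.0, 15.0, 24.0], 0.77), ([192.0, 261.0, 20.0, 18.0], 0.77), ([319.0, 171.0, 17.0, 20.0], 0.73)]
scene cyl_a [([226.0, 219.0, 41.0, 57.0], 0.8), ([308.0, 188.0, 34.0, 56.0], 0.64)]
scene hob [([90.0, 271.0, 182.0, 132.0], 0.7)]
scene tray [([262.0, 236.0, 40.0, 25.0], 0.7), ([304.0, 148.0, 120.0, 67.0], 0.57)]
[[0.817, 0.576, 0.009, -0.438], [0.316, -0.435, -0.843, -0.065], [-0.482, 0.692, -0.537, 1.761], [0.0, 0.0, 0.0, 1.0]] [[518.9493080617976, 0.0, 284.690380214436], [0.0, 518.9493080617976, 210.8132458134201], [0.0, 0.0, 1.0]] -0.19692501938937468
top cap_a [([324.0, 218.0, 21.0, 29.0], 0.83), ([306.0, 276.0, 21.0, 22.0], 0.75), ([222.0, 182.0, 23.0, 23.0], 0.67), ([346.0, 274.0, 17.0, 22.0], 0.63), ([364.0, 252.0, 17.0, 22.0], 0.5)]
top cyl_a [([392.0, 122.0, 116.0, 157.0], 0.65), ([308.0, 217.0, 41.0, 46.0], 0.64), ([215.0, 182.0, 46.0, 47.0], 0.61)]
top hob [([390.0, 124.0, 119.0, 154.0], 0.59)]
top tray [([65.0, 157.0, 117.0, 125.0], 0.9)]
[[-0.004, -1.0, -0.005, 0.016], [-0.975, 0.005, -0.223, 0.573], [0.223, 0.004, -0.975, 1.241], [0.0, 0.0, 0.0, 1.0]] [[473.6604150242505, 0.0, 282.0378796821384], [0.0, 473.6604150242505, 209.06790121817423], [0.0, 0.0, 1.0]] 0.04040066332597314
[ 0.58100289 -0.58098743  0.40306131 -0.40302708] 0.5 0.0187
```

View pics/top0.png

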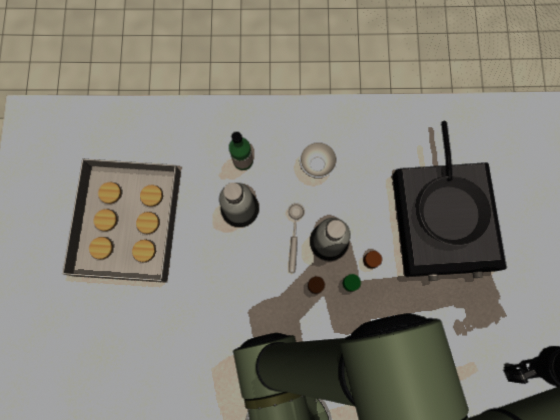

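View pics/scene0.png

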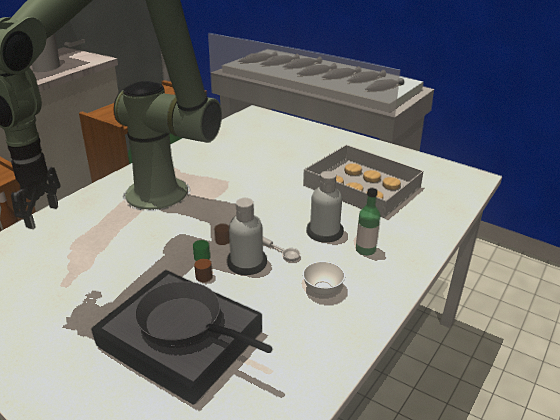

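```bash
cat > h.py <<'E'
import numpy as np, cv2
from cell import bot
from scipy.spatial.transform import Rotation as R
def proj(c,P):
    k=bot.calibration(c); E=np.array(k["extrinsics"]); M=np.array(k["mtx"])
    q=np.atleast_2d(P)@E[:3,:3].T+E[:3,3]; s=q[:,:2]/q[:,2:]
    s=s*(1+k["k1"]*(s**2).sum(1,keepdims=True)); return s*[M[0,0],M[1,1]]+M[:2,2]
def ring(x,y,z,r,n=48):
    a=np.linspace(0,2*np.pi,n); return np.c_[x+r*np.cos(a),y+r*np.sin(a),0*a+z]
def quat(psi):  # tool down, jaw axis (tool x) at angle psi in world
    r=R.from_matrix(np.c_[[np.cos(psi),np.sin(psi),0],[np.sin(psi),-np.cos(psi),0],[0,0,-1]])
    return r.as_quat(scalar_first=True)
E
python3 - <<'E'
from h import *
from scipy.optimize import least_squares
B={"top":[324,218,21,29],"scene":[238,198,15,24]}
def bc(c,p):
    q=proj(c,np.r_[ring(*p,.154,.023),ring(*p,.198,.023)]); return (q.min(0)+q.max(0))/2
def f(p,cs): return np.r_[tuple(bc(c,p)-[B[c][0]+B[c][2]/2,B[c][1]+B[c][3]/2] for c in cs)]
for cs in(["top"],["scene"],["top","scene"]):
    s=least_squares(f,[.4,-.1],args=(cs,)); print(cs,s.x,s.fun)
p=s.x; out=[]
for c in("top","scene"):
    im=cv2.imread(f"pics/{c}0.png"); u=proj(c,[*p,.175])[0].astype(int); S=6
    x0,y0=u-32; a=cv2.resize(im[y0:y0+64,x0:x0+64],None,fx=S,fy=S,interpolation=cv2.INTER_CUBIC)
    b=a.copy()
    for z,r in((.198,.023),(.152,.023),(0,.056)):
        q=((proj(c,ring(*p,z,r))-[x0,y0]+.5)*S).astype(int); cv2.polylines(b,[q],True,(0,0,255),1)
    out.append(b)
cv2.imwrite("pics/fit.png",np.hstack(out))
r=bot.read_tool_rot();print(R.from_quat(r,scalar_first=True).as_matrix().round(2))
for psi in np.arange(-180,181,30):
    try: j=bot.solve_ik([*p,.27],quat(np.radians(psi)));print(psi,None if j is None else np.round(j,2))
    except Exception as e: print(psi,e)
E
```

```text
['top'] [ 0.48675517 -0.11646734] [1.70530257e-13 1.40971679e-11]
['scene'] [ 0.49666189 -0.1235039 ] [0.00000000e+00 2.84217094e-14]
['top', 'scene'] [ 0.48950723 -0.11743901] [ 0.35885085 -1.09317532 -0.67916124 -1.87624876]
[[ 0.35 -0.    0.94]
 [-0.94  0.    0.35]
 [-0.   -1.   -0.  ]]
-180 None
-150 None
-120 None
-90 None
-60 None
-30 None
0 [ 0.22  0.94 -0.22  1.98 -1.35 -3.14]
30 None
60 None
90 None
120 None
150 [-0.99  0.92 -0.27  1.95  1.1  -3.14]
180 None
```

View pics/fit.png

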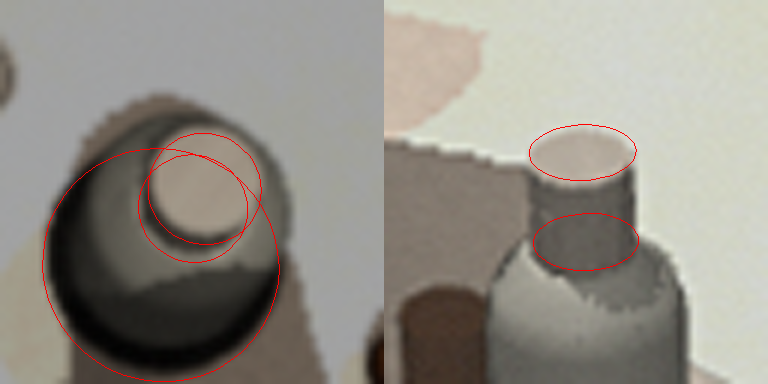

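```bash
cat >> h.py <<'E'
def quat(psi):  # tool y down, jaw axis (tool x) at angle psi in world
    c,s=np.cos(psi),np.sin(psi)
    return R.from_matrix(np.array([[c,0,-s],[s,0,c],[0,-1,0]])).as_quat(scalar_first=True)
E
python3 - <<'E'
from h import *
p=[.4895,-.1165]
for z in(.163,.30):
  for psi in np.arange(-180,181,30):
    j=bot.solve_ik([*p,z],quat(np.radians(psi)));print(z,psi,None if j is None else np.round(j,2))
E
```

```text
0.163 -180 [-0.38  0.3  -0.42  0.85  0.   -1.95]
0.163 -150 [-0.38  0.3  -0.42  0.85  0.   -2.47]
0.163 -120 [-0.38  0.3  -0.42  0.85  0.   -3.  ]
0.163 -90 [-0.38  0.3  -0.42  0.85  0.    2.76]
0.163 -60 [-0.38  0.3  -0.42  0.85  0.    2.24]
0.163 -30 [-0.38  0.3  -0.42  0.85  0.    1.71]
0.163 0 [-0.38  0.3  -0.42  0.85  0.    1.19]
0.163 30 [-0.38  0.3  -0.42  0.85  0.    0.67]
0.163 60 [-0.38  0.3  -0.42  0.85  0.    0.14]
0.163 90 [-0.38  0.3  -0.42  0.85  0.   -0.38]
0.163 120 [-0.38  0.3  -0.42  0.85  0.   -0.9 ]
0.163 150 [-0.38  0.3  -0.42  0.85  0.   -1.43]
0.163 180 [-0.38  0.3  -0.42  0.85  0.   -1.95]
0.3 -180 [-0.38  0.2  -0.18  1.19  0.   -1.95]
0.3 -150 [-0.38  0.2  -0.18  1.19  0.   -2.47]
0.3 -120 [-0.38  0.2  -0.18  1.19  0.   -3.  ]
0.3 -90 [-0.38  0.2  -0.18  1.19  0.    2.76]
0.3 -60 [-0.38  0.2  -0.18  1.19  0.    2.24]
0.3 -30 [-0.38  0.2  -0.18  1.19  0.    1.71]
0.3 0 [-0.38  0.2  -0.18  1.19  0.    1.19]
0.3 30 [-0.38  0.2  -0.18  1.19  0.    0.67]
0.3 60 [-0.38  0.2  -0.18  1.19  0.    0.14]
0.3 90 [-0.38  0.2  -0.18  1.19  0.   -0.38]
0.3 120 [-0.38  0.2  -0.18  1.19  0.   -0.9 ]
0.3 150 [-0.38  0.2  -0.18  1.19  0.   -1.43]
0.3 180 [-0.38  0.2  -0.18  1.19  0.   -1.95]
```

```bash
python3 - <<'E'
from h import *
p=[.4895,-.1165]; q=quat(np.radians(60))
x=bot.read_position(); bot.move_linear([x[0],x[1],.30],speed=.2)
bot.move_pose([*p,.30],q)
print(bot.read_clock(), bot.move_linear([*p,.163],speed=.12,until_force=8),bot.read_position())
print("F0",bot.read_ft_force().round(2),bot.read_moment().round(3))
bot.set_gripper(0.0,20)
print("F1",bot.read_ft_force().round(2),bot.read_moment().round(3),bot.read_gripper_width(),bot.read_position(),bot.read_clock())
for c in("scene","top"): cv2.imwrite(f"pics/{c}1.png",bot.camera(c)[:,:,::-1])
a=cv2.imread("pics/scene1.png")[120:290,160:340]; b=cv2.imread("pics/top1.png")[150:320,250:430]
cv2.imwrite("pics/g1.png",cv2.resize(np.hstack([a,b]),None,fx=2.2,fy=2.2))
E
```

```text
2.8 False [ 0.49001922 -0.11675185  0.16367905]
F0 [0.   0.48 0.05] [ 0.02  -0.023  0.01 ]
F1 [-1.48  0.23  2.45] [0.1   0.151 0.024] 0.5303568503213186 [ 0.48974113 -0.11656643  0.16347228] 4.5333
```

View pics/g1.png

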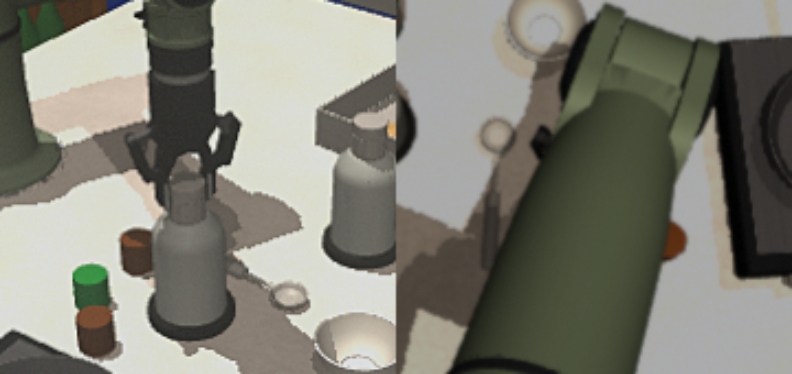

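```bash
cat >> h.py <<'E'
def turn(j0,a,b,step=4,lim=0.3):
    """turn joint 6 from j0 by a..b degrees in steps; stop when Mz changes by lim"""
    m0=bot.read_moment()[2]
    for d in np.arange(a,b+np.sign(b-a)*1e-6,np.sign(b-a)*step):
        j=np.array(j0,float); j[5]+=np.radians(d); bot.goto_joints(j)
        m=bot.read_moment()[2]; print(round(d,1),bot.read_ft_force().round(1),round(m,3))
        if abs(m-m0)>lim: return d
    return None
E
python3 - <<'E'
from h import *
j0=bot.read_joint_positions(); np.save("j0.npy",j0)
bot.set_gripper(0.0,35); print(bot.read_ft_force().round(1),bot.read_moment().round(3))
print(turn(j0,4,20),bot.read_clock())
E
```

```text
[-1.6  0.3  5.5] [0.132 0.239 0.03 ]
4.0 [-0.5 -0.3  3.4] -0.068
8.0 [0.9 0.5 2.8] -0.103
12.0 [1.1 0.7 3.2] -0.052
16.0 [0.5 1.7 2.5] -0.013
20.0 [1.1 2.3 3.8] -0.019
None 6.1
```

```bash
python3 - <<'E'
from h import *
j0=np.load("j0.npy")
print(turn(j0,26,74,step=6,lim=.3),bot.read_clock(),bot.read_position())
E
```

```text
26.0 [2.8 4.2 3.3] -0.043
32.0 [2.6 4.8 4. ] -0.041
38.0 [4.5 5.6 2.1] 0.01
44.0 [5.  6.  2.2] 0.035
50.0 [5.9 5.8 1.6] -0.018
56.0 [5.9 7.3 2.1] 0.046
62.0 [7.3 7.1 0.9] 0.032
68.0 [7.7 6.4 0.4] -0.02
74.0 [8.1 5.8 0.9] 0.055
None 8.35 [ 0.49234223 -0.11552323  0.16385107]
```

```bash
python3 - <<'E'
from h import *
x=bot.read_position()
print(bot.move_linear([x[0],x[1],x[2]+.006],speed=.03,until_force=12),bot.read_position(),bot.read_ft_force().round(1),bot.read_moment().round(3),bot.read_gripper_width(),bot.read_clock())
for c in("scene",): cv2.imwrite(f"pics/{c}2.png",cv2.resize(bot.camera(c)[120:290,160:340],None,fx=3,fy=3)[:,:,::-1])
E
```

```text
False [ 0.49268781 -0.11533261  0.16962775] [ 4.3  2.4 -1.1] [ 0.718 -1.006  0.096] 0.5254842792823813 8.7333
```

View pics/scene2.png

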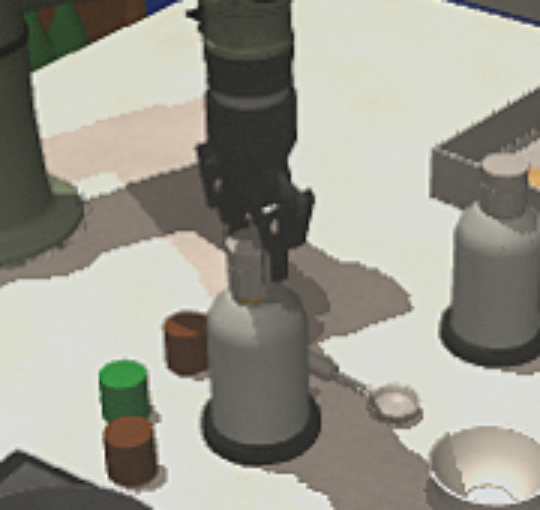

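```bash
python3 - <<'E'
from h import *
x=bot.read_position()
for z,s in((.182,.04),(.20,.04),(.29,.1)):
    print(bot.move_linear([x[0],x[1],z],speed=s,until_force=15),bot.read_position().round(4),bot.read_ft_force().round(1),bot.read_moment().round(2),round(bot.read_gripper_width(),3),bot.read_clock())
bot.wait(.8)
print(bot.read_joint_vel().round(4),bot.read_ft_force().round(1),bot.read_gripper_width(),bot.read_clock())
cv2.imwrite("pics/scene3.png",cv2.resize(bot.camera("scene")[90:290,150:350],None,fx=2.5,fy=2.5)[:,:,::-1])
E
```

```text
False [ 0.4917 -0.1158  0.1815] [-0.  -0.6 -1.9] [-0.05 -0.05 -0.03] 0.529 9.2333
False [ 0.4926 -0.1153  0.2001] [-0.   0.8 -2.3] [ 0.01 -0.02  0.02] 0.53 9.8333
False [ 0.4922 -0.1152  0.2893] [-0.4 -0.  -1.4] [0.01 0.02 0.02] 0.527 10.8833
[-0.0004  0.0015  0.0017  0.0015 -0.0001 -0.0007] [-0.1 -0.2 -1.1] 0.5246632520251651 11.6833
```

View pics/scene3.png

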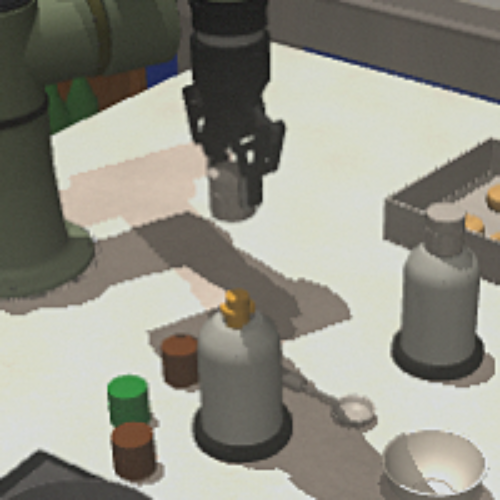

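The picture shows the bare brass neck at (237,307) and the cap in the gripper, well clear of it, at (232,192). The other cylinder's cap, the bowl and the spoon are where they were.

```bash
python3 - <<'E'
from h import *
bot.close_job()
E
```

```text
the job is handed in; nothing more can be done
```

I took the cap off the right-hand cylinder, the one beside the hob, and handed the job in with the cap still held about 12 cm above its seat. The clock read about 11.7 s, against the 42 s limit.

- **Finding the thread:** I gripped the cap at 35 N and first turned the wrist (joint 6) in its positive direction. It met no stop in 20°, although the tightening stop comes within 15°, so this had to be the loosening way. I therefore never tried the other way.
- **Turning and lifting:** I went on to 74°, with the moment about the cap's axis staying at about 0.1 N m or less. The sideways force rose to about 10 N because my grip was slightly off-centre. After the turn I lifted the cap straight up. It came free with no resistance beyond its own weight.
- **Last checks:** The arm was still, the wrist force was about 1 N (cap weight only), and the gripper opening had not changed. The last picture shows the bare brass neck and the cap held clear. The other cylinder's cap, the bowl and the spoon were undisturbed. The oil bottle was outside that last picture, but the arm never went near it.

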